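# Proof pictures of kit cartons with a swivel-and-tilt camera

### The job

Make the packing-proof pictures for this order. Swivel and tilt the proof camera so that the cross in the middle of the packing mat is in the centre of its view, and press the red shutter button to picture the kit cartons standing on the mat; then carry every carton into the grey shipping tray, upright and set down flat on its floor, not dropped, aim the camera at the dot in the middle of the tray and press the shutter again to picture the loaded tray. Last, put the camera back to rest, swivelled to the white zero line on its foot with the lens level; all the while leave the mug, the jar and the tape dispenser alone.

Things in the scene. Friction and masses are not known exactly. Their poses are not given: they have to be found in the camera images.
- cam_pan (a joint): swivel of the camera's yoke on its stand, about a vertical axis, rad; grows anticlockwise seen from above; range -2.4 to 2.4; at 0 the lens looks out over the white zero line on the stand's foot and a red pointer meets the white zero mark (the foot's own heading varies, so see cam_axis for the lens's true direction). Stiff friction joint (about 0.25 N m), stays where it is left
- cam_tilt (a joint): tilt of the camera in its yoke, rad; 0 = lens looks level, positive = nose down, range -0.5 to 1.1. Stiff friction joint (about 0.22 N m), stays where it is left
- cam_axis (a point): centre of the camera, where swivel axis, tilt axis and line of sight meet, 190 mm above the bench and above the middle of the fixed round foot (110 mm across). Turns with the camera: x out of the lens along the line of sight, y to the left along the tilt axis, z up through the handle. Black box 74 x 66 x 62 mm; lens front 59 mm ahead, back 45 mm behind; yoke knobs 57 mm either side
- cam_handle (a point): middle of the orange handle on top of the camera, 90 mm above cam_axis along the camera's z; turns with it, same axes. Straight bar along x, 100 mm long, 16 mm wide (y), 14 mm high, 52 mm of free space under it, two posts with inner faces 23 mm ahead of and 39 mm behind this point. For moving the camera by hand, both swivel and tilt
- mat_mid (a point): middle of the upper face of the packing mat, marked by a white cross (60 mm arms); dark grey mat 250 mm (its x) by 300 mm (y), 3 mm thick, fixed to the bench, white corner marks. z up. It lies left or right of the camera
- tray_mid (a point): middle of the inner floor of the grey shipping tray, marked by a white dot; inside 240 mm (its x) by 270 mm (y), wall 5 mm thick, rim 23 mm above the floor, floor 5 mm above the bench, fixed to the bench. z up. It lies on the other side of the camera from the mat; it holds four cartons in two rows of two
- shutter (a joint): travel of the red shutter button, m: 0 = up, 0.006 = fully down; counts as pressed from 0.0035; springs back, about 5 N
- shutter_top (a point): centre of the top face of the red shutter button (36 mm across) in its round black housing (52 mm across, fixed to the bench), top face about 22 mm above the bench
- kit0_mid (a point): open kit carton, navy, white inside, rings and screws fixed in it; point half-way up, 60 mm above its underside. 70 mm (x) by 100 (y), rim 60 mm high. A rigid white handle arches over it along y: level top bar 14 mm wide (x), 9 high, 98 long, its middle 55.5 mm above this point; end posts 80 mm apart, free space below it down to the rim. About 0.3 kg. May be absent
- kit1_mid (a point): another kit carton like kit0; may be absent
- kit2_mid (a point): another kit carton like kit0; may be absent
- kit3_mid (a point): another kit carton like kit0; may be absent
- mug: bystander: blue mug, 80 mm across, 92 mm high, origin at the centre of its underside
- jar: bystander: screw jar with white cap, 64 mm across, 85 mm high, origin at the centre of its underside
- tape: bystander: black tape dispenser, 55 by 130 mm, 82 mm high, origin at the centre of its underside
Mind the look-alikes: they are no part of the job. Leave any purple look-alike of the part that bears kit0_mid alone.

How it is judged (in metres and radians):
On the way, in this order (a step that is already met when the one before it is completed fails the run):
1. with all cartons standing on the mat and the camera aimed at the mat's cross, the shutter is pressed (y of mat_mid in the frame of cam_axis between -0.03 and 0.03 m and z of mat_mid in the frame of cam_axis between -0.03 and 0.03 m and x of mat_mid in the frame of cam_axis above 0.1 m and velocity of joint cam_pan between -0.1 and 0.1 rad/s and velocity of joint cam_tilt between -0.1 and 0.1 rad/s and x of kit0_mid in the frame of mat_mid between -0.125 and 0.125 m and y of kit0_mid in the frame of mat_mid between -0.15 and 0.15 m and z of kit0_mid in the frame of mat_mid between 0.05 and 0.07 m and angle between each of kit0_mid, kit1_mid, kit2_mid, kit3_mid's own z axis and vertical below 0.1 rad and x of kit1_mid in the frame of mat_mid between -0.125 and 0.125 m and y of kit1_mid in the frame of mat_mid between -0.15 and 0.15 m and z of kit1_mid in the frame of mat_mid between 0.05 and 0.07 m and x of kit2_mid in the frame of mat_mid between -0.125 and 0.125 m and y of kit2_mid in the frame of mat_mid between -0.15 and 0.15 m and z of kit2_mid in the frame of mat_mid between 0.05 and 0.07 m and x of kit3_mid in the frame of mat_mid between -0.125 and 0.125 m and y of kit3_mid in the frame of mat_mid between -0.15 and 0.15 m and z of kit3_mid in the frame of mat_mid between 0.05 and 0.07 m and value of joint shutter above 0.0035 m), for 0.1 s.
2. all cartons stand upright and let go on the floor of the tray (x of kit0_mid in the frame of tray_mid between -0.105 and 0.105 m and y of kit0_mid in the frame of tray_mid between -0.105 and 0.105 m and z of kit0_mid in the frame of tray_mid between 0.05 and 0.07 m and angle between each of kit0_mid, kit1_mid, kit2_mid, kit3_mid's own z axis and vertical below 0.1 rad and x of kit1_mid in the frame of tray_mid between -0.105 and 0.105 m and y of kit1_mid in the frame of tray_mid between -0.105 and 0.105 m and z of kit1_mid in the frame of tray_mid between 0.05 and 0.07 m and x of kit2_mid in the frame of tray_mid between -0.105 and 0.105 m and y of kit2_mid in the frame of tray_mid between -0.105 and 0.105 m and z of kit2_mid in the frame of tray_mid between 0.05 and 0.07 m and x of kit3_mid in the frame of tray_mid between -0.105 and 0.105 m and y of kit3_mid in the frame of tray_mid between -0.105 and 0.105 m and z of kit3_mid in the frame of tray_mid between 0.05 and 0.07 m and linear speed of each of kit0, kit1, kit2, kit3 below 0.03 m/s and contact force between the fingers and kit0 below 0.2 N and contact force between the fingers and kit1 below 0.2 N and contact force between the fingers and kit2 below 0.2 N and contact force between the fingers and kit3 below 0.2 N), for 0.2 s.
3. with all cartons in the tray and the camera aimed at the tray's dot, the shutter is pressed again (y of tray_mid in the frame of cam_axis between -0.03 and 0.03 m and z of tray_mid in the frame of cam_axis between -0.03 and 0.03 m and x of tray_mid in the frame of cam_axis above 0.1 m and velocity of joint cam_pan between -0.1 and 0.1 rad/s and velocity of joint cam_tilt between -0.1 and 0.1 rad/s and x of kit0_mid in the frame of tray_mid between -0.105 and 0.105 m and y of kit0_mid in the frame of tray_mid between -0.105 and 0.105 m and z of kit0_mid in the frame of tray_mid between 0.05 and 0.07 m and angle between each of kit0_mid, kit1_mid, kit2_mid, kit3_mid's own z axis and vertical below 0.1 rad and x of kit1_mid in the frame of tray_mid between -0.105 and 0.105 m and y of kit1_mid in the frame of tray_mid between -0.105 and 0.105 m and z of kit1_mid in the frame of tray_mid between 0.05 and 0.07 m and x of kit2_mid in the frame of tray_mid between -0.105 and 0.105 m and y of kit2_mid in the frame of tray_mid between -0.105 and 0.105 m and z of kit2_mid in the frame of tray_mid between 0.05 and 0.07 m and x of kit3_mid in the frame of tray_mid between -0.105 and 0.105 m and y of kit3_mid in the frame of tray_mid between -0.105 and 0.105 m and z of kit3_mid in the frame of tray_mid between 0.05 and 0.07 m and value of joint shutter above 0.0035 m), for 0.1 s.
At the end, for the whole second after the job is handed in: every carton stands upright (0.1 rad) and flat on the tray floor, within 105 mm of its middle in the tray's x and y, at rest and let go; the camera is back at swivel 0 and tilt 0, each within 0.12 rad; the shutter button is up (all of step 2 and value of joint cam_pan between -0.12 and 0.12 rad and value of joint cam_tilt between -0.12 and 0.12 rad and velocity of joint cam_pan between -0.1 and 0.1 rad/s and velocity of joint cam_tilt between -0.1 and 0.1 rad/s and value of joint shutter below 0.0015 m); the robot touches nothing.
It fails at once if the mug, jar or tape dispenser moved by more than 30 mm (distance of any of mug, jar, tape from where it was at the start of the episode above 0.03 m).
It fails at once if a carton tipped by more than 0.8 rad (angle between any of kit0_mid, kit1_mid, kit2_mid, kit3_mid's own z axis and vertical above 0.8 rad).
It fails at once if a carton let fall from more than about 40 mm ((height (world z) of kit0_mid above 0.11 m and contact force between anything else and kit0 below 0.02 N) or (height (world z) of kit1_mid above 0.11 m and contact force between anything else and kit1 below 0.02 N) or (height (world z) of kit2_mid above 0.11 m and contact force between anything else and kit2 below 0.02 N) or (height (world z) of kit3_mid above 0.11 m and contact force between anything else and kit3 below 0.02 N)).
Of kit0, kit1, kit2, kit3 only 2 to 4 are there at a start; the rules pass over those that are not, and their reading is None.
At some moment in a run one of kit0, kit1, kit2, kit3 may be knocked a few centimetres aside while the robot is not near it.
It also fails if it takes over 208 s, if anything falls off the work surface, if the arm or the gripper's body presses on something with over 40 N, if the wrist force passes 120 N, or if a joint passes its speed limit or range.

### The arm

A 6-joint arm with a two-finger parallel gripper is mounted at the origin on the work surface. World frame = base frame: x ahead of the robot, y to its left, z up, the work surface at z = 0. Lengths are in m, angles in degrees, forces in N, time in s.
With the tool pointing down it reaches from about 0.4 to 0.825 m from the base axis. Payload 7 kg.
Tool frame: the origin (TCP) lies at the very end of the fingers, on their centre line; the grasp point (between the pads) lies 19 mm behind it; z points along the fingers, y is the line along which they close (so a half turn about z gives the same grasp; the last joint's range is limited). The gripper opens to 88 mm and grips with 3 to 60 N. Pads are 19 mm wide; open, the fingers measure 130 mm over their backs; the gripper's body (78 mm by 193 mm) begins 47 mm behind the grasp point.
Start: joints at [89.846, 20.546, 0.682, 0, -70.136, -16.507], TCP at [0.194, 0.647, 0.227] pointing down, gripper open.
Joint ranges: [-176.03, 176.03], [-82.01, 121.73], [-58.28, 71.71], [-173.87, 95.51], [-174.79, -0.11], [-173.66, 173.66]. Speed limits (degrees/s): [136.94, 136.94, 172.46, 180, 180, 180].

### API

Orientations are given as [roll, pitch, yaw] about the fixed x, y, z axes, in that order (R = Rz(yaw) Ry(pitch) Rx(roll)).
In Python, from plant import get_state, imaging, r, finder gives the robot as it stands.
- The arm moves only by the shell command python3 -m handwheel 'ROWS' [FORCE]. ROWS is JSON, a list of rows, each a list of 5 numbers: the closure, from 0 (fully open) to 1 (shut), then the shift along the world's x, y, z in cm, then the turn about the world's z in degrees. A call has 1 to 8 rows; each row is the pose to reach, as a shift and turn from the pose commanded when the call began; what a row does not reach only later rows make up. A row lasts 1/8 s, in which the tool goes at most 62.5 mm and 10.7 degrees, less where a joint would pass 70% of its speed; a pose out of reach is approached as far as the arm can. A call with a gripper value outside its range is refused whole. The fingers move at their own pace and stop on an object; FORCE is the grip in N (left out, the last holds). Time passes only in rows, so rows that repeat a pose let the fingers close. It gives the time, the measured TCP pose, the force, the opening and the grip force at its end, in the units of the state.
- get_state(): the state, without advancing time (a new reading comes with each control period).
- imaging.capture(name): name is "scene" or "top" or "wrist"; returns (picture, depth): 420x560x3 uint8, red, green, blue; 420x560 float32, m along the optical axis (not along the pixel's ray), 0 where there is no reading.
- imaging.get_calibration(name): a dict with "fx", "fy", "cx", "cy" (pixels), "rvec" (rotation vector, rad) and "tvec" (3), from world to camera coordinates, as OpenCV has them; the wrist camera has in their place "hand_eye" (4x4, takes a point from camera to tool coordinates, whose origin is the TCP and whose axes are the flange's). Camera axes: x right, y down, z forward; pixel columns grow to the right and rows downward; lengths in m; the calibration is good to about 2 mm. A picture is of the moment at which its call begins: read the wrist's pose just before it. get_calibration takes no time and is no camera call.
- r.close_job(): hands the job in; it is judged then, once.
Trained networks look in the newest picture that a camera, given by its name, has taken for a name from the list of things; names that differ only in an ending like _2 or _b are one class to them, and where a whole thing is asked for, a point or a joint stands for the part that bears it (a point fixed in the world has none). Each returns a list of dicts, best first, with "p" (0 to 1); they miss things now and then, are a little off and sometimes report something else, mostly with a low value. They report only what shows in the picture. A call takes as long as a camera call. They do not tell look-alikes from the thing itself.
- finder.cut_out(camera, query): "region" (420x560 bool, what is visible of it) and "pixel" ([column, row] in pixels, amid what is visible of it).
The state is a dict: "time_s": time; "joints": joint angles; "qd": joint speeds; "joint_torque": joint torques, N m; "tcp_pos": TCP position; "eef_rot": TCP orientation; "contact_force": force on the tool from outside, world axes, zero at the start; "moment": the same for the moment, N m; "gripper_width": finger opening in m; "gripper_force": force on a finger pad.
Only numpy, scipy, OpenCV 4.12 (cv2) and the standard library are available. Lean on these libraries where they do the work, as an engineer would, in place of code of your own. Each camera call takes 0.05 s, during which the arm holds its last target. There are 200 camera calls.

## Working session

There is one attempt and no reset: what is moved stays moved. The work goes in short steps, Python scripts to look and compute and a shell command to move; the robot and the scene stay as the last step left them, time stands still between calls to the robot, and variables do not carry over. Pictures are saved under pics/ and viewed, at most 14 in all, crops included, and the job is handed in when it is done.

```bash
ls; mkdir -p pics; cat > h.py <<'E'
import numpy as np, cv2
from plant import get_state, imaging, r, finder
from scipy.spatial.transform import Rotation as R
def cap(n):
    s=get_state(); p,d=imaging.capture(n); c=imaging.get_calibration(n)
    if n=="wrist":
        T=np.eye(4); T[:3,:3]=R.from_euler('xyz',s['eef_rot'],degrees=True).as_matrix(); T[:3,3]=s['tcp_pos']
        T=T@np.array(c['hand_eye'])
    else:
        W=np.eye(4); W[:3,:3]=cv2.Rodrigues(np.array(c['rvec'],float))[0]; W[:3,3]=np.ravel(c['tvec']); T=np.linalg.inv(W)
    v,u=np.mgrid[:420,:560]
    P=np.stack([(u-c['cx'])/c['fx']*d,(v-c['cy'])/c['fy']*d,d],-1)@T[:3,:3].T+T[:3,3]
    P[d==0]=np.nan
    return p,P
def save(p,f): cv2.imwrite('pics/'+f,p[...,::-1])
E
python3 - <<'E'
from h import *
print(get_state())
for n in("top","scene"):
    p,P=cap(n); save(p,n+"0.png"); np.save(n+"0.npy",P); np.save(n+"0p.npy",p)
    for q in("kit0_mid","cam_axis","cam_handle","shutter_top","mug","jar","tape"):
        for o in finder.cut_out(n,q):
            m=o['region']; X=P[m]; X=X[~np.isnan(X[:,0])]
            print(n,q,round(o['p'],2),np.round(o['pixel']),m.sum(),np.round(np.median(X,0),3),np.round(np.percentile(X[:,2],98),3),np.median(p[m],0))
E
```

```text
pics
{'time_s': 0.0, 'joints': array([ 8.98445971e+01,  2.05914358e+01,  6.34592081e-01, -2.18221561e-02,
       -7.01334037e+01, -1.65070747e+01]), 'qd': array([ 0.04038036,  0.06513781, -0.06620658,  0.03500812, -0.04561416,
       -0.02424372]), 'joint_torque': array([ 1.81636486e-03, -5.82715094e+01,  2.93042368e+01,  6.99685916e+00,
        6.86911939e-03, -1.71038846e-04]), 'tcp_pos': array([0.19341797, 0.64620196, 0.22562352]), 'eef_rot': array([ 1.79907643e+02, -5.97635149e-03, -1.66699047e+01]), 'contact_force': array([-0.12987566,  0.24284011, -1.12983268]), 'moment': array([ 0.01538498, -0.00267179, -0.03018603]), 'gripper_force': 0.0, 'gripper_width': 0.0876140322271851}
top kit0_mid 0.79 [390. 308.] 1641 [ 0.331 -0.23   0.039] 0.121 [112.  81. 121.]
top kit0_mid 0.64 [361. 236.] 1660 [ 0.504 -0.198  0.042] 0.124 [147.5 141.  133. ]
top cam_handle 0.62 [288. 262.] 1936 [ 0.45  -0.014  0.222] 0.293 [49. 43. 35.]
top shutter_top 0.68 [290. 263.] 2021 [ 0.45  -0.014  0.221] 0.293 [50. 44. 35.]
top shutter_top 0.59 [256. 191.] 138 [0.65  0.024 0.021] 0.025 [161.  27.  24.]
to
[... 302 characters left out ...]
p tape 0.58 [260. 143.] 1231 [0.762 0.01  0.034] 0.082 [60. 49. 32.]
scene kit0_mid 0.91 [179. 275.] 2495 [ 0.514 -0.199  0.04 ] 0.123 [107. 105.  99.]
scene kit0_mid 0.76 [126. 224.] 2429 [ 0.34  -0.232  0.039] 0.12 [72. 44. 79.]
scene cam_axis 0.95 [236. 172.] 2444 [ 0.471 -0.022  0.218] 0.291 [47. 41. 34.]
scene cam_handle 0.63 [237. 171.] 2402 [ 0.472 -0.022  0.218] 0.291 [46. 41. 34.]
scene shutter_top 0.79 [307. 284.] 223 [0.654 0.022 0.02 ] 0.024 [140.  41.  29.]
scene mug 0.85 [265. 374.] 2412 [ 0.765 -0.161  0.04 ] 0.092 [57. 73. 85.]
scene jar 0.81 [393. 285.] 1236 [0.771 0.14  0.074] 0.086 [112. 105.  96.]
scene tape 0.55 [341. 332.] 2007 [ 0.784 -0.002  0.03 ] 0.081 [60. 51. 36.]
```

View pics/top0.png

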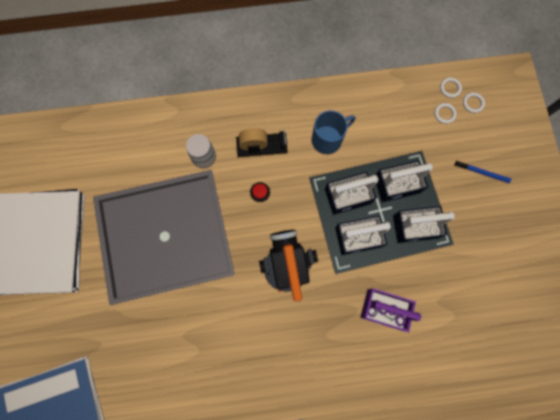

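View pics/scene0.png

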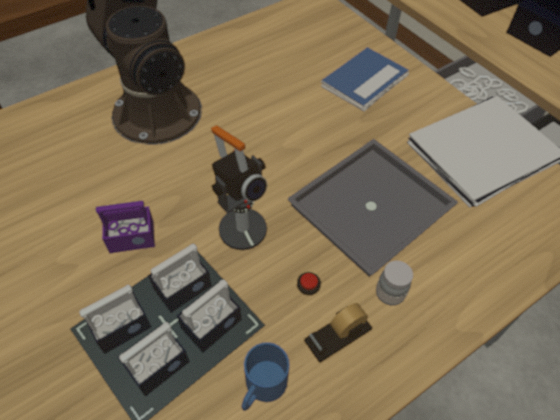

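The top view shows four white-handled cartons on the mat (cross near pixel (380,210)), and the purple look-alike at (390,308). The tray dot is at (165,237), the camera's orange handle at (292,272) and the shutter at (260,191). The scene view agrees. Next I'll work out the poses.

```bash
cat >> h.py <<'E'
def box(X):  # min-area rect of xy: centre, long size, short size, heading of long axis
    (cx,cy),(w,h),a=cv2.minAreaRect((X[:,:2]*1000).astype(np.float32))
    if w<h: w,h,a=h,w,a+90
    return np.round([cx/1000,cy/1000],4),round(w),round(h),round((a+90)%180-90,1)
def comps(m,P,mn):
    k,l,s,_=cv2.connectedComponentsWithStats(m.astype(np.uint8))
    return [P[l==i] for i in range(1,k) if s[i,4]>=mn]
def handle(p,P):
    h=cv2.cvtColor(p,cv2.COLOR_RGB2HSV)
    m=(h[...,0]<14)&(h[...,1]>170)&(h[...,2]>90)&(P[...,2]>.2)
    X=P[m]
    if len(X)<20: return None
    X=X[np.linalg.norm(X-np.median(X,0),axis=1)<.08]
    c=X.mean(0);d=np.linalg.svd(X-c,full_matrices=False)[2][0]; t=(X-c)@d
    return c+d*(t.max()+t.min())/2,d,np.ptp(t),len(X)
def kits(p,P,lo=.107,hi=.135,mn=25):
    h=cv2.cvtColor(p,cv2.COLOR_RGB2HSV)
    m=(P[...,2]>lo)&(P[...,2]<hi)&(h[...,1]<90)&(h[...,2]>100)
    return [box(X)+(round(np.median(X[:,2]),3),len(X)) for X in comps(m,P,mn)]
E
python3 - <<'E'
from h import *
for n in("top","scene"):
    P=np.load(n+"0.npy");p=np.load(n+"0p.npy");h=cv2.cvtColor(p,cv2.COLOR_RGB2HSV)
    print(n,"handle",[np.round(a,3) for a in handle(p,P)])
    print(*kits(p,P),sep='\n')
    m=(h[...,0]<8)&(h[...,1]>170)&(P[...,2]<.03)&(P[...,0]>.5); print("shut",[box(X) for X in comps(m,P,40)])
    # tray rim
    m=(P[...,2]>.018)&(P[...,2]<.04)&(h[...,2]<130)&(P[...,1]>.07)&(P[...,1]<.42)
    m&=(P[...,0]>.3)&(P[...,0]<.72); print("rim",[box(X)+(len(X),) for X in comps(m,P,150)])
    v=P[...,2]
    m=(np.abs(P[...,0]-.53)<.1)&(np.abs(P[...,1]-.23)<.1)&(h[...,2]>150)&(v<.015);print("dot",[np.round(np.median(X,0),3) for X in comps(m,P,15)])
    # mat: dark low
    m=(v<.012)&(h[...,2]<80)&(P[...,1]<-.08)&(P[...,1]>-.5)&(P[...,0]>.3)&(P[...,0]<.75);print("mat",[box(X)+(len(X),) for X in comps(m,P,300)])
    m=(v<.012)&(h[...,1]<60)&(h[...,2]>110)&(P[...,1]<-.1)&(P[...,1]>-.45)&(P[...,0]>.35)&(P[...,0]<.75);print("marks",[box(X)+(len(X),) for X in comps(m,P,12)])
E
```

```text
top handle [array([ 0.428, -0.017,  0.279]), array([-0.955, -0.063, -0.29 ]), np.float64(0.099), np.int64(528)]
(array([ 0.6256, -0.3172]), 98, 18, -83.6, np.float64(0.122), 293)
(array([ 0.6118, -0.1909]), 98, 17, -81.1, np.float64(0.122), 294)
(array([ 0.5147, -0.3408]), 97, 17, 89.3, np.float64(0.122), 315)
(array([ 0.5073, -0.1983]), 97, 17, -86.2, np.float64(0.122), 310)
shut [(array([0.6534, 0.0241]), 39, 38, 43.0)]
rim [(array([0.5714, 0.2677]), 296, 265, -83.9, 2512)]
dot [array([0.572, 0.268, 0.005]), array([ 0.437,  0.194, -0.   ])]
mat [(array([ 0.569 , -0.2643]), 296, 245, -83.6, 4586)]
marks [(array([ 0.6859, -0.3877]), 42, 21, 44.2, 41), (array([ 0.6605, -0.1222]), 39, 21, -37.6, 43), (array([ 0.5646, -0.2666]), 48, 45, 51.7, 131), (array([ 0.4712, -0.4031]), 31, 13, -61.6, 36), (array([ 0.4478, -0.1456]), 39, 23, 50.8, 62)]
scene handle [array([ 0.431, -0.021,  0.28 ]), array([0.962, 0.069, 0.263]), np.float64(0.097), np.int64(258)]
(array([ 0.0082, -0.0647]), 70, 14, 7.1, np.float64(0.123), 34)
(array([ 0.3383, -0.2069]), 49, 7, 61.3, np.float64(0.119), 28)
(array([ 0.5091, -0.1987]), 97, 20, -86.3, np.float64(0.121), 397)
(array([ 0.614 , -0.1903]), 98, 20, -82.4, np.float64(0.121), 438)
(array([ 0.5171, -0.3406]), 97, 18, 88.1, np.float64(0.121), 459)
(array([ 0.6279, -0.3171]), 97, 19, -82.9, np.float64(0.121), 515)
shut [(array([0.6531, 0.0235]), 35, 34, -14.3)]
rim [(array([0.5718, 0.268 ]), 299, 269, -83.9, 2490)]
dot [array([0.572, 0.268, 0.005])]
mat [(array([ 0.5693, -0.2647]), 297, 248, -83.7, 7164)]
marks [(array([ 0.6603, -0.1231]), 41, 20, -39.1, 68), (array([ 0.5495, -0.2667]), 18, 6, 4.2, 28), (array([ 0.5671, -0.2502]), 17, 7, -87.7, 27), (array([ 0.4798, -0.4113]), 33, 17, -25.7, 57), (array([ 0.5875, -0.2614]), 22, 4, 0.4, 18), (array([ 0.6892, -0.3832]), 40, 21, 53.9, 94)]
```

```bash
python3 -m handwheel '[[0,3,-8,12,5],[0,6,-16,12,10],[0,9,-25,12,20.7],[0,12,-33,12,20.7],[0,15,-42,12,20.7],[0,18,-50,12,20.7],[0,21,-58,12,20.7],[0,23.4,-66.5,12,20.7]]' 30
python3 - <<'E'
from h import *
P=np.load("scene0.npy");p=np.load("scene0p.npy")
d=np.hypot(P[...,0]-.456,P[...,1]+.017); h=cv2.cvtColor(p,cv2.COLOR_RGB2HSV)
m=(d<.056)&(P[...,2]<.03)
X=P[m];print(len(X),np.round(np.median(X,0),3))
m2=m&(h[...,2]>120)&(h[...,1]<90)
for X in comps(m2,P,5): print(box(X),np.round(X.mean(0),3),len(X),np.degrees(np.arctan2(X[:,1].mean()+.017,X[:,0].mean()-.456)))
save(cv2.resize(p[180:260,200:290],None,fx=6,fy=6,interpolation=2),"foot.png")
E
```

```text
time_s: 1.8
tcp_pos: [0.3504, 0.2076, 0.341]
eef_rot: [-179.9, -0.1, 4.1]
contact_force: [1.6, 0.9, -0.7]
gripper_width: 0.0878
gripper_force: 0.0
1424 [ 0.469 -0.027  0.012]
(array([ 0.4887, -0.0198]), 37, 7, -10.4) [ 0.489 -0.02   0.013] 46 -5.752762988816696
```

View pics/foot.png

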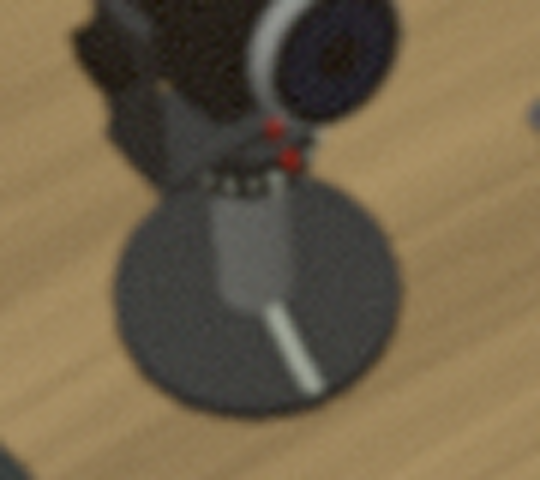

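The crop shows the foot with its white zero line running out at a heading of about -8°. The red pointer sits off it, to the left.

```bash
python3 -m handwheel '[[0,2.5,-6,1.5,0],[0,5,-12,1.5,0],[0,7,-18,1.5,0],[0,7.7,-22.7,1.5,0],[0,7.7,-22.7,1.5,0],[0,7.7,-22.7,1.5,0]]'
```

```text
time_s: 2.55
tcp_pos: [0.4271, -0.0177, 0.3555]
eef_rot: [-180.0, -0.0, 4.0]
contact_force: [-0.1, -0.6, 0.2]
gripper_width: 0.0878
gripper_force: 0.0
```

```bash
python3 -m handwheel '[[0,0,-0.1,-5,0],[0,0,-0.1,-9,0],[0,0,-0.1,-10,0],[0,0,-0.1,-10,0],[1,0,-0.1,-10,0],[1,0,-0.1,-10,0],[1,0,-0.1,-10,0],[1,0,-0.1,-10,0]]' 30
cat > rows.py <<'E'
import sys,numpy as np
# rows from (phi0,th0) to (phi1,th1) deg relative to start, grip offset o
def rows(A,p0,t0,p1,t1,n,o=-.004):
    f=lambda p,t:(lambda p,t:A+.09*np.array([np.sin(t)*np.cos(p),np.sin(t)*np.sin(p),np.cos(t)])+o*np.array([np.cos(t)*np.cos(p),np.cos(t)*np.sin(p),-np.sin(t)]))(*np.radians([p,t]))
    print("start tcp",f(p0,t0)-[0,0,.019])
    for s in np.linspace(0,1,n+1)[1:]:
        print(*np.round((f(p0+(p1-p0)*s,t0+(t1-t0)*s)-f(p0,t0))*100,1),round((p1-p0)*s,1))
E
python3 -c "
from rows import *
rows(np.array([.456,-.017,.189]),4,-16.3,-65.7,34.5,12)"
```

```text
time_s: 3.55
tcp_pos: [0.4273, -0.0185, 0.2557]
eef_rot: [-180.0, -0.0, 4.0]
contact_force: [-0.5, 0.1, -0.9]
gripper_width: 0.0536
gripper_force: 0.0
start tcp [ 0.42697166 -0.01902986  0.25525981]
0.6 0.3 0.2 -5.8
1.3 0.4 0.3 -11.6
2.0 0.4 0.4 -17.4
2.6 0.3 0.5 -23.2
3.2 0.0 0.5 -29.0
3.8 -0.3 0.4 -34.8
4.3 -0.8 0.3 -40.7
4.6 -1.4 0.2 -46.5
4.9 -2.0 -0.0 -52.3
5.0 -2.7 -0.3 -58.1
5.0 -3.4 -0.6 -63.9
4.9 -4.1 -0.9 -69.7
```

```bash
python3 -m handwheel '[[1,0,0,0,0],[1,0,0,0,0],[1,0,0,0,0],[1,0,0,0,0],[1,0,0,0,0],[1,0,0,0,0],[1,0,0,0,0]]'
```

```text
time_s: 4.42
tcp_pos: [0.4272, -0.0183, 0.2554]
eef_rot: [-180.0, -0.0, 4.0]
contact_force: [-0.9, 2.8, 0.6]
gripper_width: 0.016
gripper_force: 30.0
```

```bash
python3 -m handwheel '[[1,0.6,0.3,0.2,-5.8],[1,1.3,0.4,0.3,-11.6],[1,2,0.4,0.4,-17.4],[1,2.6,0.3,0.5,-23.2],[1,3.2,0,0.5,-29],[1,3.8,-0.3,0.4,-34.8],[1,4.3,-0.8,0.3,-40.7],[1,4.6,-1.4,0.2,-46.5]]'
python3 -m handwheel '[[1,0.3,-0.6,-0.2,-5.8],[1,0.4,-1.3,-0.5,-11.6],[1,0.4,-2,-0.8,-17.4],[1,0.3,-2.7,-1.1,-23.2],[1,0.3,-2.7,-1.1,-23.2],[1,0.3,-2.7,-1.1,-23.2]]'
python3 - <<'E'
from h import *
for n in("top","scene"):
    p,P=cap(n); o=handle(p,P); print(o and [np.round(a,3) for a in o]); save(p,n+"1.png")
    print(*kits(p,P),sep='\n')
E
```

```text
time_s: 5.42
tcp_pos: [0.4734, -0.0315, 0.2572]
eef_rot: [-179.9, 0.1, -42.6]
contact_force: [-2.1, 7.0, -0.3]
gripper_width: 0.0158
gripper_force: 30.0
time_s: 6.18
tcp_pos: [0.4764, -0.0597, 0.2467]
eef_rot: [-180.0, -0.0, -65.6]
contact_force: [0.9, -0.8, 2.3]
gripper_width: 0.0154
gripper_force: 30.0
None
(array([ 0.6272, -0.3425]), 45, 17, -80.0, np.float64(0.122), 130)
(array([ 0.515 , -0.3407]), 98, 18, 89.0, np.float64(0.122), 313)
(array([ 0.5045, -0.2377]), 22, 9, -64.3, np.float64(0.122), 36)
[array([ 0.487, -0.075,  0.263]), array([ 0.224, -0.636, -0.738]), np.float64(0.058), np.int64(165)]
(array([ 0.0532, -0.0419]), 49, 8, 48.1, np.float64(0.124), 35)
(array([ 0.3374, -0.2075]), 51, 7, 62.2, np.float64(0.118), 31)
(array([ 0.5097, -0.1985]), 97, 19, -86.5, np.float64(0.121), 404)
(array([ 0.6141, -0.1898]), 98, 18, -79.9, np.float64(0.121), 442)
(array([ 0.5171, -0.3406]), 97, 19, 88.0, np.float64(0.12), 461)
(array([ 0.6282, -0.3168]), 98, 19, -83.4, np.float64(0.121), 513)
```

View pics/scene1.png

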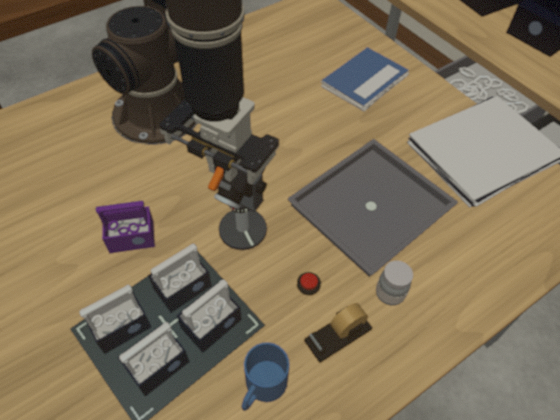

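The scene shows the gripper holding the camera handle at (217,180), the camera turned towards the mat, and the cartons undisturbed. I'll release, rise and check the aim.

```bash
python3 -m handwheel '[[0.3,0,0,0,0],[0.3,0,0,0,0],[0.3,0,0,0,0],[0.3,0,0,0,0],[0.3,0,0,3,0],[0.3,0,0,8,0],[0.3,4,2.0,10,0],[0.3,10,5,10,0]]'
python3 -m handwheel '[[1,5,3,-2,8],[1,8,2,-5,16],[1,8,2,-8,24],[1,8,2,-10,30]]'
python3 - <<'E'
from h import *
for n in("top","scene"):
    p,P=cap(n); o=handle(p,P); print(n,o and [np.round(a,3) for a in o]); save(p,n+"2.png")
    if o:
        c,d,_,_=o; d=d*(1 if d[1]<0 else -1); th=np.arcsin(-d[2]); ph=np.arctan2(d[1],d[0]); z=np.array([np.sin(th)*np.cos(ph),np.sin(th)*np.sin(ph),np.cos(th)])
        a=c-.095*z; v=np.array([.568,-.265,.003])-a; y=np.cross(z,d); print(np.degrees([ph,th]),a,"xyz",v@d,v@y,v@z)
E
```

```text
time_s: 7.28
tcp_pos: [0.5735, -0.0114, 0.3502]
eef_rot: [-179.6, -0.1, -65.7]
contact_force: [-0.7, -0.5, -0.5]
gripper_width: 0.0612
gripper_force: 0.0
time_s: 7.78
tcp_pos: [0.6518, 0.0084, 0.2438]
eef_rot: [179.9, 0.1, -35.4]
contact_force: [-0.9, 0.4, 1.0]
gripper_width: 0.0269
gripper_force: 0.0
top [array([ 0.475, -0.056,  0.271]), array([-0.353,  0.731,  0.584]), np.float64(0.099), np.int64(378)]
[-64.23544411  35.70054236] [ 0.45128283 -0.00598422  0.19359388] xyz 0.341851316347114 -0.007473378563306732 0.010951011955215945
scene [array([ 0.48 , -0.058,  0.271]), array([ 0.341, -0.78 , -0.525]), np.float64(0.096), np.int64(273)]
[-66.40962079  31.68256473] [ 0.45988045 -0.01212773  0.19008386] xyz 0.3322831938615729 -0.0021142618478298854 -0.014764894073433954
```

```bash
python3 -m handwheel '[[1,0,1.5,-4,10],[1,0,1.5,-8,20],[1,0,1.5,-13,30],[1,0,1.5,-17,38],[1,0.1,1.5,-19,38],[1,0.1,1.5,-20.5,38],[1,0.1,1.5,-20.5,38]]'
```

```text
time_s: 8.75
tcp_pos: [0.653, 0.0235, 0.0411]
eef_rot: [180.0, 0.0, 2.3]
contact_force: [0.3, -0.0, -0.6]
gripper_width: 0.0003
gripper_force: 0.0
```

```bash
python3 - <<'E'
from h import *
p,P=cap("scene"); print([k for k in kits(p,P) if k[0][0]>.4])
E
```

```text
[(array([ 0.5098, -0.1985]), 97, 19, -85.2, np.float64(0.121), 404), (array([0.6873, 0.11  ]), 13, 10, 53.4, np.float64(0.121), 31), (array([ 0.614 , -0.1904]), 98, 20, -80.2, np.float64(0.121), 442), (array([ 0.6744, -0.0656]), 45, 13, 12.8, np.float64(0.117), 50), (array([ 0.5173, -0.3406]), 97, 19, 88.9, np.float64(0.12), 467), (array([ 0.6276, -0.3169]), 98, 19, -84.7, np.float64(0.12), 515)]
```

```bash
python3 -m handwheel '[[1,0,0,-1.5,0],[1,0,0,-2.1,0],[1,0,0,-2.4,0],[1,0,0,-2.4,0],[1,0,0,-2.4,0],[1,0,0,-2.4,0]]'
```

```text
time_s: 9.55
tcp_pos: [0.653, 0.0236, 0.0177]
eef_rot: [-180.0, -0.0, 2.3]
contact_force: [-2.1, 1.4, 3.5]
gripper_width: 0.0002
gripper_force: 2.0
```

```bash
python3 -m handwheel '[[1,0,0,-0.2,0],[1,0,0,-0.3,0],[1,0,0,-0.3,0],[1,0,0,-0.3,0]]'
```

```text
time_s: 10.05
tcp_pos: [0.6531, 0.0235, 0.0161]
eef_rot: [180.0, -0.0, 2.4]
contact_force: [-7.5, 2.3, 16.1]
gripper_width: 0.0006
gripper_force: 8.4
```

Step 1 is done: the button bottomed out at 16 N. Next is the carton at (0.613,-0.190).

```bash
python3 -m handwheel '[[1,0,0,5,0],[0.35,0,0,11,-10.5],[0.35,-1,-4,16,-21],[0.35,-2,-8,18.4,-31.5],[0.35,-3,-13,18.4,-42],[0.35,-4,-18,18.4,-52.5],[0.35,-4,-21.4,18.4,-63],[0.35,-4,-21.4,18.4,-73]]' 30
python3 -m handwheel '[[0.35,0,0,0,-10.5],[0.35,0,0,0,-10.5],[0.35,0,0,0,-10.5]]'
python3 - <<'E'
from h import *
p,P=cap("wrist"); save(p,"w1.png"); print(get_state()['tcp_pos'],get_state()['eef_rot'])
print(*kits(p,P),sep='\n')
p,P=cap("scene"); print(*[k for k in kits(p,P) if k[0][0]>.4],sep='\n')
E
```

```text
time_s: 11.05
tcp_pos: [0.6127, -0.1932, 0.1978]
eef_rot: [180.0, -0.0, -71.2]
contact_force: [0.1, 0.3, -0.1]
gripper_width: 0.0563
gripper_force: 0.0
time_s: 11.42
tcp_pos: [0.6131, -0.1905, 0.1981]
eef_rot: [180.0, 0.0, -80.9]
contact_force: [-0.0, 0.5, -0.1]
gripper_width: 0.0568
gripper_force: 0.0
[ 0.61315495 -0.190403    0.19822913] [ 1.79995998e+02 -6.88306311e-04 -8.09586321e+01]
(array([ 0.6256, -0.3015]), 65, 18, -82.0, np.float64(0.123), 2380)
(array([ 0.516 , -0.3223]), 59, 19, 89.3, np.float64(0.123), 2465)
(array([ 0.6133, -0.1953]), 89, 18, -81.3, np.float64(0.124), 2299)
(array([ 0.509 , -0.2222]), 52, 18, -83.5, np.float64(0.123), 1587)
(array([ 0.5098, -0.2227]), 49, 19, -82.1, np.float64(0.121), 208)
(array([ 0.5178, -0.3406]), 97, 20, 86.9, np.float64(0.12), 466)
(array([ 0.6182, -0.2119]), 54, 16, -82.1, np.float64(0.121), 246)
(array([ 0.6284, -0.3169]), 97, 19, -84.5, np.float64(0.12), 514)
```

```bash
python3 -m handwheel '[[0.35,0,0,-5,0],[0.35,0,0,-9,0],[0.35,0,0,-9.9,0],[1,0,0,-9.9,0],[1,0,0,-9.9,0],[1,0,0,-9.9,0],[1,0,0,-9.9,0],[1,0,0,-9.9,0]]'
python3 -m handwheel '[[1,0,0,0,0],[1,0,0,0,0],[1,0,0,0,0]]'
```

```text
time_s: 12.52
tcp_pos: [0.6132, -0.1906, 0.0999]
eef_rot: [-180.0, -0.0, -81.2]
contact_force: [-1.9, 0.1, 3.3]
gripper_width: 0.0137
gripper_force: 30.0
time_s: 12.9
tcp_pos: [0.6131, -0.1906, 0.0999]
eef_rot: [-180.0, -0.0, -81.2]
contact_force: [-3.0, 0.4, 4.3]
gripper_width: 0.0137
gripper_force: 30.0
```

```bash
python3 -m handwheel '[[1,0,0,3,0],[1,0,0,8,0],[1,0,0.5,13,0],[1,1,4,15,0],[1,2,9,15,0],[1,2,14.5,15,0],[1,2,20,15,0],[1,2,25.5,15,0]]'
python3 -m handwheel '[[1,0,5.5,0,0],[1,0,11,0,-1],[1,-0.5,16.5,0,-2],[1,-1,21.5,0,-2.7],[1,-1.5,25,0,-2.7],[1,-1.8,26.8,0,-2.7],[1,-1.8,26.8,0,-2.7],[1,-1.8,26.8,0,-2.7]]'
```

```text
time_s: 13.9
tcp_pos: [0.6325, 0.0663, 0.2484]
eef_rot: [179.9, 0.0, -81.2]
contact_force: [0.9, -1.0, -3.0]
gripper_width: 0.0133
gripper_force: 30.0
time_s: 14.9
tcp_pos: [0.6151, 0.3317, 0.249]
eef_rot: [180.0, -0.0, -83.9]
contact_force: [1.0, 0.3, -2.0]
gripper_width: 0.0136
gripper_force: 30.0
```

```bash
python3 -m handwheel '[[1,0,0,-5,0],[1,0,0,-10,0],[1,0,0,-13,0],[1,0,0,-14.2,0],[1,0,0,-14.6,0],[1,0,0,-14.8,0],[1,0,0,-14.8,0],[1,0,0,-14.8,0]]'
python3 -m handwheel '[[0.35,0,0,0,0],[0.35,0,0,0,0],[0.35,0,0,0,0],[0.35,0,0,0,0],[0.35,0,0,0.5,0],[0.35,0,0,4,0],[0.35,0,0,9,0],[0.35,0,-5,11,0]]'
python3 - <<'E'
from h import *
for n in("scene","top"):
  p,P=cap(n); print(n,*[k for k in kits(p,P) if k[0][0]>.4],sep='\n')
E
```

```text
time_s: 15.9
tcp_pos: [0.6154, 0.3328, 0.1024]
eef_rot: [-179.9, 0.0, -83.9]
contact_force: [0.5, -0.5, -2.2]
gripper_width: 0.0131
gripper_force: 30.0
time_s: 16.9
tcp_pos: [0.6164, 0.2849, 0.2148]
eef_rot: [-179.7, 0.1, -83.7]
contact_force: [0.6, -0.9, -0.7]
gripper_width: 0.0569
gripper_force: 0.0
scene
(array([0.6166, 0.3306]), 97, 17, -84.5, np.float64(0.123), 251)
(array([ 0.498 , -0.2332]), 98, 19, -86.0, np.float64(0.12), 414)
(array([ 0.5167, -0.3405]), 97, 19, 87.9, np.float64(0.121), 463)
(array([ 0.6279, -0.3169]), 98, 18, -83.7, np.float64(0.12), 516)
top
(array([ 0.6252, -0.3165]), 97, 18, -83.3, np.float64(0.122), 293)
(array([ 0.5147, -0.3409]), 97, 18, 89.5, np.float64(0.122), 314)
(array([ 0.4953, -0.2339]), 98, 18, -87.6, np.float64(0.122), 311)
```

The first carton is placed. The near carton has been knocked to (0.497,-0.233). Next is the one at (0.6265,-0.317).

```bash
python3 -m handwheel '[[0.35,0.5,-6,0,0],[0.35,1,-12,0,0],[0.35,1,-18,0,0],[0.35,1,-24,0,0],[0.35,1,-30,0,0],[0.35,1,-36,0,0],[0.35,1,-42,0,0],[0.35,1,-48,0,0]]'
python3 -m handwheel '[[0.35,0,-6,0,0.3],[0.35,0,-11,0,0.3],[0.35,0,-12.3,-2,0.3],[0.35,0,-12.3,-7,0.3],[0.35,0,-12.3,-7,0.3],[0.35,0,-12.3,-7,0.3]]'
```

```text
time_s: 18.0
tcp_pos: [0.625, -0.1993, 0.2117]
eef_rot: [-180.0, -0.0, -83.8]
contact_force: [1.7, 0.2, 0.0]
gripper_width: 0.0571
gripper_force: 0.0
time_s: 18.75
tcp_pos: [0.6259, -0.3202, 0.1428]
eef_rot: [-180.0, -0.1, -83.5]
contact_force: [0.5, 0.1, 0.3]
gripper_width: 0.0565
gripper_force: 0.0
```

```bash
python3 -m handwheel '[[0.35,0,0.3,-3,0],[0.35,0,0.3,-4.3,0],[0.35,0,0.3,-4.3,0],[1,0,0.3,-4.3,0],[1,0,0.3,-4.3,0],[1,0,0.3,-4.3,0],[1,0,0.3,-4.3,0],[1,0,0.3,-4.3,0]]'
python3 -m handwheel '[[1,0,0,0,0],[1,0,0,0,0],[1,0,0,3,0],[1,0,0,8,0],[1,0,0.5,13,0],[1,0.5,4,15,0],[1,1,9,15,0],[1,1,14.5,15,0]]'
```

```text
time_s: 19.75
tcp_pos: [0.6253, -0.3176, 0.0986]
eef_rot: [-180.0, -0.0, -83.6]
contact_force: [0.8, 0.0, -2.2]
gripper_width: 0.0136
gripper_force: 30.0
time_s: 20.75
tcp_pos: [0.6345, -0.1713, 0.2476]
eef_rot: [179.9, 0.0, -83.6]
contact_force: [1.3, -0.6, -3.2]
gripper_width: 0.0139
gripper_force: 30.0
```

```bash
python3 -m handwheel '[[1,0,5.5,0,0],[1,0,11,0,0],[1,0,16.5,0,0],[1,0,22,0,0],[1,0,27.5,0,0],[1,-1.5,33,0,0],[1,-4,38,0,0],[1,-7,42.5,0,0]]'
python3 -m handwheel '[[1,-2.5,4,0,-0.3],[1,-4.5,6.5,0,-0.3],[1,-4.9,7,-1,-0.3],[1,-4.9,7,-6,-0.3],[1,-4.9,7,-11,-0.3],[1,-4.9,7,-13,-0.3],[1,-4.9,7,-13,-0.3],[1,-4.9,7,-13,-0.3]]'
```

```text
time_s: 21.75
tcp_pos: [0.5636, 0.254, 0.2473]
eef_rot: [179.9, -0.0, -83.6]
contact_force: [0.0, 0.8, -2.4]
gripper_width: 0.0134
gripper_force: 30.0
time_s: 22.75
tcp_pos: [0.5168, 0.3225, 0.1192]
eef_rot: [-179.9, 0.0, -83.9]
contact_force: [0.7, -0.2, -2.9]
gripper_width: 0.0133
gripper_force: 30.0
```

```bash
python3 -m handwheel '[[1,0,0,-1,0],[1,0,0,-1.6,0],[1,0,0,-1.85,0],[1,0,0,-1.85,0],[1,0,0,-1.85,0]]'
python3 -m handwheel '[[0.35,0,0,0,0],[0.35,0,0,0,0],[0.35,0,0,0,0],[0.35,0,0,0,0],[0.35,0,0,0.5,0],[0.35,0,0,4,0],[0.35,1,0,9,0],[0.35,4,-5,11,0]]'
python3 - <<'E'
from h import *
for n in("scene","top"):
  p,P=cap(n); print(n,*[k for k in kits(p,P) if k[0][0]>.4],sep='\n')
E
```

```text
time_s: 23.38
tcp_pos: [0.5163, 0.3225, 0.1003]
eef_rot: [-180.0, 0.0, -83.9]
contact_force: [0.8, -1.3, -0.3]
gripper_width: 0.0134
gripper_force: 30.0
time_s: 24.38
tcp_pos: [0.5572, 0.2751, 0.2138]
eef_rot: [-179.7, 0.2, -83.6]
contact_force: [1.2, 0.5, -1.0]
gripper_width: 0.0566
gripper_force: 0.0
scene
(array([0.5178, 0.3219]), 101, 17, -83.4, np.float64(0.123), 245)
(array([0.615 , 0.3328]), 100, 19, -83.6, np.float64(0.123), 286)
(array([ 0.4976, -0.2336]), 98, 18, -87.2, np.float64(0.121), 413)
(array([ 0.5172, -0.3405]), 97, 19, 88.1, np.float64(0.12), 459)
top
(array([0.6175, 0.2877]), 17, 8, 3.4, np.float64(0.123), 38)
(array([ 0.5146, -0.342 ]), 98, 18, 89.7, np.float64(0.122), 317)
(array([ 0.4956, -0.2339]), 98, 18, -87.3, np.float64(0.122), 312)
(array([0.5188, 0.2768]), 14, 8, 7.2, np.float64(0.122), 31)
```

```bash
python3 -m handwheel '[[0.35,4,-4,0,0],[0.35,7,-9,0,0],[0.35,7,-15,0,0],[0.35,7,-21,0,0],[0.35,7,-27,0,0],[0.35,7,-33,0,0],[0.35,7,-39,0,0],[0.35,7,-45,0,0]]'
python3 -m handwheel '[[0.35,-1,-4.5,0,-3.3],[0.35,-5,-5.7,0,-3.3],[0.35,-10,-5.9,0,-3.3],[0.35,-13,-5.9,-2,-3.3],[0.35,-13,-5.9,-7,-3.3],[0.35,-13,-5.9,-7,-3.3],[0.35,-13,-5.9,-7,-3.3]]'
```

```text
time_s: 25.48
tcp_pos: [0.6258, -0.1792, 0.2101]
eef_rot: [-180.0, 0.0, -83.8]
contact_force: [1.6, 0.4, -0.2]
gripper_width: 0.0568
gripper_force: 0.0
time_s: 26.35
tcp_pos: [0.4972, -0.2368, 0.1413]
eef_rot: [-180.0, -0.1, -87.1]
contact_force: [0.7, 0.1, 1.2]
gripper_width: 0.0568
gripper_force: 0.0
```

```bash
python3 -m handwheel '[[0.35,-0.1,0.3,-3,0],[0.35,-0.1,0.3,-4.2,0],[0.35,-0.1,0.3,-4.2,0],[1,-0.1,0.3,-4.2,0],[1,-0.1,0.3,-4.2,0],[1,-0.1,0.3,-4.2,0],[1,-0.1,0.3,-4.2,0],[1,-0.1,0.3,-4.2,0]]'
python3 -m handwheel '[[1,0,0,0,0],[1,0,0,0,0],[1,0,0,3,0],[1,0,0,8,0],[1,2,0,13,0],[1,6,0,15,0],[1,11,1.5,15,0],[1,13,6,15,0]]'
```

```text
time_s: 27.35
tcp_pos: [0.4954, -0.2336, 0.0981]
eef_rot: [-180.0, -0.0, -87.2]
contact_force: [0.7, -0.1, -3.1]
gripper_width: 0.0141
gripper_force: 30.0
time_s: 28.35
tcp_pos: [0.6262, -0.1738, 0.2459]
eef_rot: [179.8, 0.0, -87.3]
contact_force: [-1.3, 1.2, -4.4]
gripper_width: 0.0137
gripper_force: 30.0
```

```bash
python3 -m handwheel '[[1,0.5,5.5,0,0],[1,1,11,0,1],[1,1,16.5,0,2],[1,1,22,0,3.4],[1,1,27.5,0,3.4],[1,0.5,33,0,3.4],[1,0.3,37,0,3.4],[1,0.3,38.6,0,3.4]]'
python3 -m handwheel '[[1,0,0,0,0],[1,0,0,-5,0],[1,0,0,-10,0],[1,0,0,-13.4,0],[1,0,0,-14.3,0],[1,0,0,-14.7,0],[1,0,0,-14.7,0],[1,0,0,-14.7,0]]'
```

```text
time_s: 29.35
tcp_pos: [0.6268, 0.2146, 0.2464]
eef_rot: [179.8, -0.0, -83.6]
contact_force: [0.3, -0.5, -3.6]
gripper_width: 0.0136
gripper_force: 30.0
time_s: 30.35
tcp_pos: [0.6288, 0.2128, 0.1025]
eef_rot: [-179.9, 0.1, -83.8]
contact_force: [-0.9, 1.0, -3.8]
gripper_width: 0.0135
gripper_force: 30.0
```

Still about 2 mm up, so I'll lower a bit further and then release.

```bash
python3 -m handwheel '[[1,0,0,-0.2,0],[1,0,0,-0.25,0],[1,0,0,-0.25,0],[1,0,0,-0.25,0]]'
python3 -m handwheel '[[0.35,0,0,0,0],[0.35,0,0,0,0],[0.35,0,0,0,0],[0.35,0,0,0,0],[0.35,0,0,0.5,0],[0.35,0,0,4,0],[0.35,0,-1,9,0],[0.35,0,-5,11,0]]'
python3 - <<'E'
from h import *
for n in("scene","top"):
  p,P=cap(n); print(n,*[k for k in kits(p,P) if k[0][0]>.4],sep='\n')
E
```

```text
time_s: 30.85
tcp_pos: [0.6297, 0.2126, 0.1005]
eef_rot: [-179.8, 0.0, -83.7]
contact_force: [2.2, -2.4, 5.8]
gripper_width: 0.0136
gripper_force: 30.0
time_s: 31.85
tcp_pos: [0.6295, 0.1638, 0.2121]
eef_rot: [-179.7, 0.1, -83.6]
contact_force: [1.0, -1.1, 0.9]
gripper_width: 0.0571
gripper_force: 0.0
scene
(array([0.6319, 0.2102]), 98, 19, -82.3, np.float64(0.123), 266)
(array([ 0.5181, -0.3406]), 97, 19, 87.5, np.float64(0.12), 461)
top
(array([0.6271, 0.2492]), 22, 17, -72.2, np.float64(0.124), 76)
(array([0.613 , 0.3318]), 98, 18, -83.5, np.float64(0.124), 317)
(array([ 0.5152, -0.341 ]), 98, 18, 89.1, np.float64(0.122), 314)
(array([0.5148, 0.3211]), 97, 18, -84.7, np.float64(0.124), 331)
```

```bash
python3 -m handwheel '[[0.35,0,-6,0,0],[0.35,0,-12,0,0],[0.35,0,-18,0,0],[0.35,0,-24,0,0],[0.35,0,-30,0,0],[0.35,0,-36,0,0],[0.35,-2,-41,0,-4],[0.35,-6,-45,0,-7.3]]'
python3 -m handwheel '[[0.35,-3,-4,0,0],[0.35,-5.3,-5.2,-1,0],[0.35,-5.3,-5.2,-6,0],[0.35,-5.3,-5.2,-7,0],[0.35,-5.3,-5.2,-7,0],[0.35,-5.3,-5.2,-7,0]]'
```

```text
time_s: 32.95
tcp_pos: [0.5677, -0.2893, 0.2072]
eef_rot: [179.9, 0.0, -91.2]
contact_force: [0.1, -0.6, -0.4]
gripper_width: 0.0565
gripper_force: 0.0
time_s: 33.7
tcp_pos: [0.5164, -0.3396, 0.14]
eef_rot: [-179.9, -0.1, -91.0]
contact_force: [0.3, -0.8, 0.4]
gripper_width: 0.0572
gripper_force: 0.0
```

```bash
python3 -m handwheel '[[0.35,0,-0.1,-3,0],[0.35,0,-0.1,-4.1,0],[0.35,0,-0.1,-4.1,0],[1,0,-0.1,-4.1,0],[1,0,-0.1,-4.1,0],[1,0,-0.1,-4.1,0],[1,0,-0.1,-4.1,0],[1,0,-0.1,-4.1,0]]'
python3 -m handwheel '[[1,0,0,0,0],[1,0,0,0,0],[1,0,0,3,0],[1,0,0,8,0],[1,2,1,13,0],[1,6,4,15,0],[1,10,8,15,0],[1,11.5,13,15,0]]'
```

```text
time_s: 34.7
tcp_pos: [0.5153, -0.3406, 0.0975]
eef_rot: [-180.0, -0.0, -91.1]
contact_force: [0.3, 0.2, -1.4]
gripper_width: 0.0138
gripper_force: 30.0
time_s: 35.7
tcp_pos: [0.6309, -0.2093, 0.2458]
eef_rot: [179.9, 0.0, -91.1]
contact_force: [1.1, -1.2, -4.7]
gripper_width: 0.0138
gripper_force: 30.0
```

```bash
python3 -m handwheel '[[1,0,5.5,0,0],[1,0,11,0,2],[1,0,16.5,0,4],[1,0,22,0,7.2],[1,0,27.5,0,7.2],[1,-1.5,33,0,7.2],[1,-5,37,0,7.2],[1,-9,40,0,7.2]]'
python3 -m handwheel '[[1,-1.2,1.2,0,0],[1,-1.2,1.2,-4,0],[1,-1.2,1.2,-9,0],[1,-1.2,1.2,-13,0],[1,-1.2,1.2,-14.2,0],[1,-1.2,1.2,-14.5,0],[1,-1.2,1.2,-14.5,0],[1,-1.2,1.2,-14.5,0]]'
```

```text
time_s: 36.7
tcp_pos: [0.5383, 0.1909, 0.2459]
eef_rot: [179.8, -0.1, -83.8]
contact_force: [-0.3, 0.2, -2.4]
gripper_width: 0.0134
gripper_force: 30.0
time_s: 37.7
tcp_pos: [0.5289, 0.202, 0.1039]
eef_rot: [-179.9, 0.1, -83.9]
contact_force: [-0.3, -0.6, -3.3]
gripper_width: 0.0135
gripper_force: 30.0
```

```bash
python3 -m handwheel '[[1,0,0,-0.25,0],[1,0,0,-0.45,0],[1,0,0,-0.45,0],[1,0,0,-0.45,0]]'
python3 -m handwheel '[[0.35,0,0,0,0],[0.35,0,0,0,0],[0.35,0,0,0,0],[0.35,0,0,0,0],[0.35,0,0,0.5,0],[0.35,0,0,4,0],[0.35,0,0,9,0],[0.35,4,-5,17,0]]'
python3 -m handwheel '[[0,5,-5,3,5],[0,8,-10,8,10],[0,8,-16,12,15]]'
python3 - <<'E'
from h import *
for n in("scene","top"):
  p,P=cap(n); print(n,*[k for k in kits(p,P) if k[0][0]>.4],sep='\n'); save(p,n+"3.png"); 
  o=handle(p,P); print(o and [np.round(a,3) for a in o])
s=get_state();print(s['tcp_pos'],s['eef_rot'])
E
```

```text
time_s: 38.2
tcp_pos: [0.5288, 0.2023, 0.0998]
eef_rot: [-179.9, 0.1, -83.8]
contact_force: [-4.1, 1.5, 8.4]
gripper_width: 0.0136
gripper_force: 30.0
time_s: 39.2
tcp_pos: [0.552, 0.1718, 0.2389]
eef_rot: [-180.0, 0.0, -83.7]
contact_force: [1.8, 0.9, 1.1]
gripper_width: 0.0573
gripper_force: 0.0
time_s: 39.58
tcp_pos: [0.6291, 0.0379, 0.3369]
eef_rot: [180.0, -0.0, -68.7]
contact_force: [0.9, 0.9, 0.3]
gripper_width: 0.0813
gripper_force: 0.0
scene
(array([0.6153, 0.3316]), 98, 19, -83.6, np.float64(0.123), 285)
(array([0.5318, 0.1773]), 49, 17, -84.0, np.float64(0.123), 141)
(array([0.6334, 0.2109]), 98, 20, -83.1, np.float64(0.123), 317)
[array([ 0.48 , -0.058,  0.271]), array([ 0.334, -0.781, -0.528]), np.float64(0.096), np.int64(257)]
top
(array([0.6296, 0.2113]), 98, 17, -84.6, np.float64(0.124), 313)
(array([0.6157, 0.3044]), 42, 17, -82.6, np.float64(0.124), 141)
(array([0.5259, 0.2012]), 98, 17, -83.7, np.float64(0.124), 320)
(array([0.5198, 0.284 ]), 22, 16, 80.2, np.float64(0.124), 73)
[array([ 0.475, -0.056,  0.271]), array([-0.352,  0.741,  0.572]), np.float64(0.097), np.int64(384)]
[0.63030064 0.03495646 0.34122577] [-1.79633071e+02 -1.41778112e-01 -6.89379276e+01]
```

View pics/scene3.png

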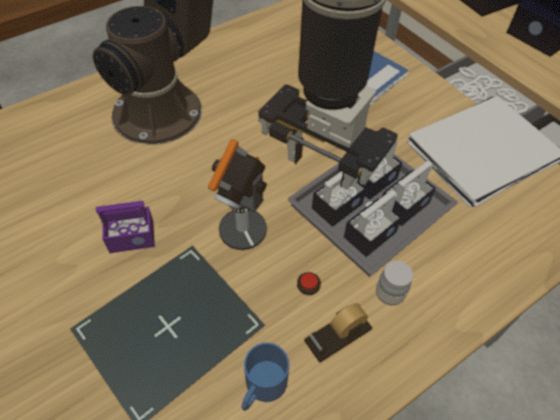

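The scene shows all four cartons upright in the tray and the mat empty; the camera still points at the mat, handle at (224,165). Now I'll grip the handle again.

```bash
python3 -m handwheel '[[0,-5,-3,0,0],[0,-10,-6,0,3],[0,-15.4,-9.5,0,3],[0,-15.4,-9.5,0,3],[0,-15.4,-9.5,-4,3],[0,-15.4,-9.5,-8,3],[0,-15.4,-9.5,-9.5,3],[0,-15.4,-9.5,-9.5,3]]'
python3 -c "
from rows import *
rows(np.array([.456,-.017,.189]),-65.7,34.5,67.9,31,16)"
```

```text
time_s: 40.67
tcp_pos: [0.4742, -0.0558, 0.241]
eef_rot: [179.9, -0.0, -65.8]
contact_force: [-0.4, 0.3, 0.6]
gripper_width: 0.0874
gripper_force: 0.0
start tcp [ 0.47562103 -0.06045576  0.24643698]
0.6 0.4 0.0 8.4
1.1 0.8 0.0 16.7
1.6 1.3 0.1 25.1
2.0 1.9 0.1 33.4
2.3 2.5 0.1 41.8
2.5 3.1 0.1 50.1
2.6 3.8 0.1 58.5
2.6 4.4 0.1 66.8
2.5 5.1 0.2 75.2
2.3 5.7 0.2 83.5
2.0 6.3 0.2 91.9
1.7 6.8 0.2 100.2
1.3 7.3 0.2 108.6
0.8 7.7 0.2 116.9
0.2 8.1 0.3 125.3
-0.3 8.3 0.3 133.6
```

```bash
python3 -m handwheel '[[0,0.2,-0.4,0.55,0.2],[1,0.2,-0.4,0.55,0.2],[1,0.2,-0.4,0.55,0.2],[1,0.2,-0.4,0.55,0.2],[1,0.2,-0.4,0.55,0.2],[1,0.2,-0.4,0.55,0.2],[1,0.2,-0.4,0.55,0.2],[1,0.2,-0.4,0.55,0.2]]' 30
python3 -m handwheel '[[1,0,0,0,0],[1,0,0,0,0],[1,0,0,0,0],[1,0,0,0,0]]'
```

```text
time_s: 41.68
tcp_pos: [0.4761, -0.0598, 0.2466]
eef_rot: [180.0, 0.0, -65.7]
contact_force: [0.1, -0.0, -0.6]
gripper_width: 0.0235
gripper_force: 0.0
time_s: 42.18
tcp_pos: [0.4763, -0.0598, 0.2466]
eef_rot: [-180.0, -0.0, -65.7]
contact_force: [1.3, 0.5, -2.9]
gripper_width: 0.0163
gripper_force: 30.0
```

```bash
python3 -m handwheel '[[1,0.6,0.4,0,8.4],[1,1.1,0.8,0,16.7],[1,1.6,1.3,0.1,25.1],[1,2,1.9,0.1,33.4],[1,2.3,2.5,0.1,41.8],[1,2.5,3.1,0.1,50.1],[1,2.6,3.8,0.1,58.5],[1,2.6,4.4,0.1,66.8]]'
python3 -m handwheel '[[1,-0.1,0.7,0.1,8.4],[1,-0.3,1.3,0.1,16.7],[1,-0.6,1.9,0.1,25.1],[1,-0.9,2.4,0.1,33.4],[1,-1.3,2.9,0.1,41.8],[1,-1.8,3.3,0.1,50.1],[1,-2.4,3.7,0.2,58.5],[1,-2.9,3.9,0.2,66.8]]'
python3 -m handwheel '[[1,0,0,0,0],[1,0,0,0,0],[0.3,0,0,0,0],[0.3,0,0,0,0],[0.3,0,0,0,0],[0.3,0,0,0,0],[0.3,0,0,0,0]]'
```

```text
time_s: 43.18
tcp_pos: [0.5028, -0.016, 0.2476]
eef_rot: [180.0, -0.1, 1.4]
contact_force: [3.9, -0.8, -3.7]
gripper_width: 0.0154
gripper_force: 30.1
time_s: 44.18
tcp_pos: [0.4733, 0.0237, 0.2491]
eef_rot: [180.0, -0.1, 68.2]
contact_force: [2.8, 3.3, -4.4]
gripper_width: 0.0157
gripper_force: 30.1
time_s: 45.05
tcp_pos: [0.4731, 0.0231, 0.2497]
eef_rot: [180.0, 0.0, 67.9]
contact_force: [-0.8, -0.3, -0.0]
gripper_width: 0.0589
gripper_force: 0.0
```

Rise, move to above the shutter while turning back, and check the aim.

```bash
python3 -m handwheel '[[0.3,0,0,4,0],[0.3,0,0,9,0],[0.3,5,0,10,-10],[1,10,0,10,-20],[1,14,0,8,-30],[1,18,0,4,-40],[1,18,0,0,-50],[1,18,0,-3,-60]]'
python3 - <<'E'
from h import *
for n in("top","scene"):
    p,P=cap(n); o=handle(p,P); print(n,o and [np.round(a,3) for a in o]); print(*[k for k in kits(p,P) if k[0][0]>.4 and k[0][1]>.1],sep='\n')
    if o:
        c,d,_,_=o; d=d*(1 if d[1]>0 else -1); th=np.arcsin(-d[2]); ph=np.arctan2(d[1],d[0]); z=np.array([np.sin(th)*np.cos(ph),np.sin(th)*np.sin(ph),np.cos(th)])
        v=np.array([.572,.268,.005])-np.array([.456,-.017,.19]); y=np.cross(z,d); print(np.degrees([ph,th]),c-.095*z,"xyz",v@d,v@y,v@z)
s=get_state();print(s['tcp_pos'],s['eef_rot'])
E
```

```text
time_s: 46.05
tcp_pos: [0.6528, 0.0229, 0.2167]
eef_rot: [180.0, 0.2, 7.6]
contact_force: [0.4, 0.5, 0.4]
gripper_width: 0.0169
gripper_force: 0.0
top [array([0.472, 0.021, 0.272]), array([ 0.348,  0.775, -0.527]), np.float64(0.098), np.int64(433)]
(array([0.6314, 0.2013]), 76, 15, -85.2, np.float64(0.124), 240)
(array([0.5299, 0.1824]), 60, 18, -85.8, np.float64(0.124), 197)
[65.80008793 31.81412281] [ 0.45107712 -0.0245663   0.19147447] xyz 0.35883215144591346 0.011021659250957721 0.004900011842112306
scene [array([0.477, 0.02 , 0.274]), array([ 0.332,  0.811, -0.482]), np.float64(0.097), np.int64(313)]
(array([0.5188, 0.3218]), 97, 19, -82.4, np.float64(0.123), 264)
(array([0.6161, 0.3319]), 98, 18, -84.7, np.float64(0.123), 284)
(array([0.6329, 0.2115]), 99, 18, -83.6, np.float64(0.123), 319)
[67.76151219 28.82484079] [ 0.45949915 -0.02200708  0.19094583] xyz 0.35877207176536136 0.0004903321942319774 -0.013724434251716267
[0.65109782 0.0227605  0.21529899] [179.97586341   0.42151408   7.78241899]
```

Aim is fine (errors at or below about 14 mm). Press.

```bash
python3 -m handwheel '[[1,0.1,0.1,-5,-5],[1,0.1,0.1,-10,-5],[1,0.1,0.1,-15,-5],[1,0.1,0.1,-17.5,-5],[1,0.1,0.1,-19.3,-5],[1,0.1,0.1,-19.9,-5],[1,0.1,0.1,-19.9,-5],[1,0.1,0.1,-19.9,-5]]'
```

```text
time_s: 47.15
tcp_pos: [0.6549, 0.0243, 0.0221]
eef_rot: [-180.0, -0.1, 3.0]
contact_force: [0.1, -0.6, 1.5]
gripper_width: 0.0003
gripper_force: 0.7
```

```bash
python3 -m handwheel '[[1,-0.1,0,-0.3,0],[1,-0.1,0,-0.55,0],[1,-0.1,0,-0.6,0],[1,-0.1,0,-0.6,0],[1,-0.1,0,-0.6,0]]'
python3 -c "
from rows import *
rows(np.array([.456,-.017,.189]),67.9,31,-8,0,10)"
```

```text
time_s: 47.78
tcp_pos: [0.6547, 0.0244, 0.0163]
eef_rot: [-180.0, -0.2, 3.0]
contact_force: [0.4, -0.6, 9.6]
gripper_width: 0.0006
gripper_force: 4.9
start tcp [0.47214934 0.02277102 0.24920521]
0.3 -0.6 0.2 -7.6
0.5 -1.3 0.4 -15.2
0.5 -1.9 0.6 -22.8
0.4 -2.5 0.7 -30.4
0.1 -3.0 0.9 -38.0
-0.2 -3.4 1.0 -45.5
-0.6 -3.7 1.0 -53.1
-1.0 -3.9 1.1 -60.7
-1.5 -4.0 1.1 -68.3
-2.0 -3.9 1.1 -75.9
```

```bash
python3 -m handwheel '[[1,0,0,-0.1,0],[1,0,0,-0.1,0],[1,0,0,3,0],[0,0,0,9,0],[0,0,0,15,10],[0,0,0,21,20],[0,0,0,27,30],[0,0,0,33,40]]'
python3 -m handwheel '[[0,-5,0,0,10],[0,-10,0,0,20],[0,-15,-0.1,0,24.9],[0,-18.1,-0.1,0,24.9],[0,-18.1,-0.1,0,24.9],[0,-18.1,-0.1,0,24.9]]'
```

```text
time_s: 48.78
tcp_pos: [0.6524, 0.0242, 0.3463]
eef_rot: [-180.0, 0.0, 43.3]
contact_force: [1.3, 0.5, -0.2]
gripper_width: 0.045
gripper_force: 0.0
time_s: 49.52
tcp_pos: [0.4722, 0.0233, 0.3446]
eef_rot: [-180.0, -0.0, 67.9]
contact_force: [-0.2, 0.3, 0.3]
gripper_width: 0.0876
gripper_force: 0.0
```

```bash
python3 -m handwheel '[[0,0.1,0,-5,0],[0,0.1,0,-9,0],[0,0.1,0,-9.5,0],[1,0.1,0,-9.5,0],[1,0.1,0,-9.5,0],[1,0.1,0,-9.5,0],[1,0.1,0,-9.5,0],[1,0.1,0,-9.5,0]]' 30
python3 -m handwheel '[[1,0,0,0,0],[1,0,0,0,0],[1,0,0,0,0],[1,0,0,0,0],[1,0,0,0,0],[1,0,0,0,0],[1,0,0,0,0]]'
```

```text
time_s: 50.52
tcp_pos: [0.4732, 0.0232, 0.25]
eef_rot: [180.0, -0.0, 67.8]
contact_force: [-0.1, -0.2, -0.9]
gripper_width: 0.0429
gripper_force: 0.0
time_s: 51.4
tcp_pos: [0.473, 0.0232, 0.2496]
eef_rot: [-180.0, 0.0, 67.8]
contact_force: [-2.6, 2.2, 2.2]
gripper_width: 0.0157
gripper_force: 30.0
```

```bash
python3 -m handwheel '[[1,0.3,-0.6,0.2,-7.6],[1,0.5,-1.3,0.4,-15.2],[1,0.5,-1.9,0.6,-22.8],[1,0.4,-2.5,0.7,-30.4],[1,0.1,-3,0.9,-38],[1,-0.2,-3.4,1,-45.5],[1,-0.6,-3.7,1,-53.1],[1,-1,-3.9,1.1,-60.7]]'
python3 -m handwheel '[[1,-0.5,-0.1,0,-7.6],[1,-1,0,0,-15.2],[1,-1,0,0,-15.2],[1,-1,0,0,-15.2],[0.3,-1,0,0,-15.2],[0.3,-1,0,0,-15.2],[0.3,-1,0,0,-15.2],[0.3,-1,0,0,-15.2]]'
python3 -m handwheel '[[0.3,0,0,4,0],[0.3,0,0,9,0],[0.3,0,6,9,0],[0.3,0,12,9,0],[0.3,3,18,9,0],[0.3,5,24,9,0],[0.3,5,30,9,0],[0.3,5,36,9,0]]'
python3 - <<'E'
from h import *
for n in("top","scene"):
    p,P=cap(n); c,d,L,_=handle(p,P);d=d*np.sign(d[0]); print(n,np.round(c,3),"pan hd,tilt",np.degrees([np.arctan2(d[1],d[0]),np.arcsin(-d[2])]),L)
    print(*[k for k in kits(p,P) if k[0][0]>.4],sep='\n')
    d=np.hypot(P[...,0]-.456,P[...,1]+.017); h=cv2.cvtColor(p,cv2.COLOR_RGB2HSV)
    for X in comps((d<.058)&(P[...,2]<.03)&(h[...,2]>120)&(h[...,1]<90),P,5): print("line",box(X),len(X))
    if n=="scene": save(np.hstack([cv2.resize(p[140:260,190:300],None,fx=5,fy=5,interpolation=2)]),"foot2.png")
    else: save(p,"top4.png")
E
```

```text
time_s: 52.4
tcp_pos: [0.4642, -0.0153, 0.2601]
eef_rot: [-180.0, -0.1, 6.9]
contact_force: [4.1, 1.6, -9.6]
gripper_width: 0.0157
gripper_force: 30.0
time_s: 53.4
tcp_pos: [0.4531, -0.0159, 0.2607]
eef_rot: [180.0, 0.0, -8.0]
contact_force: [0.1, 0.8, -0.1]
gripper_width: 0.0499
gripper_force: 0.0
time_s: 54.4
tcp_pos: [0.5031, 0.3461, 0.3504]
eef_rot: [180.0, 0.0, -8.1]
contact_force: [0.4, -0.9, 0.2]
gripper_width: 0.0618
gripper_force: 0.0
top [ 0.453 -0.015  0.286] pan hd,tilt [-8.07242927  0.58459462] 0.09550595841042231
(array([0.6304, 0.2118]), 98, 18, -83.8, np.float64(0.124), 311)
(array([0.6135, 0.3315]), 97, 17, -84.3, np.float64(0.124), 310)
(array([0.5261, 0.2011]), 98, 18, -83.7, np.float64(0.124), 322)
(array([0.5153, 0.3208]), 97, 18, -84.5, np.float64(0.124), 333)
scene [ 0.456 -0.017  0.284] pan hd,tilt [-7.76772297  0.2250387 ] 0.09923356771009761
(array([0.5185, 0.3218]), 102, 20, -82.8, np.float64(0.123), 261)
(array([0.5286, 0.2015]), 98, 17, -84.2, np.float64(0.123), 293)
(array([0.6156, 0.3317]), 98, 19, -84.2, np.float64(0.123), 286)
(array([0.6325, 0.2107]), 96, 19, -84.3, np.float64(0.123), 319)
line (array([ 0.4889, -0.0204]), 39, 7, -10.6) 47
```

View pics/foot2.png

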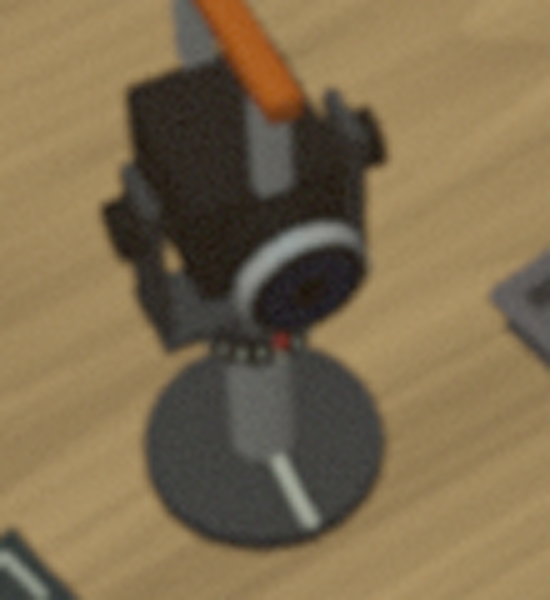

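The crop shows the lens level, the handle in line with the white zero line and the red pointer at the mark. All four cartons are in the tray and the robot is clear, so I'm handing in.

```bash
python3 -m handwheel '[[0.3,0,0,3,0],[0.3,0,0,3,0]]'; python3 -c "
from plant import r
print(r.close_job())"
```

```text
time_s: 54.75
tcp_pos: [0.5038, 0.3447, 0.3829]
eef_rot: [-179.9, -0.1, -8.0]
contact_force: [-0.4, -0.2, 0.0]
gripper_width: 0.0614
gripper_force: 0.0
the job is handed in; nothing more can be done
None
```

I took both proof pictures, stood all four cartons upright in the tray, put the camera back at its zero line and level (both by my own measurements), and handed the job in at about 55 s; the hand-in returned no verdict.

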